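# Roll the wax caddy into its parking bay

### The job

Take the little wheeled caddy by its push bar and push it ahead over the open bench until its two front swivel castors trail straight, then steer it nose first into the wooden parking bay and press it gently home against the stop block for about a second (a light push, about 8 N, never over 20 N on any part of the bay); the stop is clamped at a different depth each time, so feel for it. Keep all its wheels on the bench and the wax cake on its deck, disturb nothing else, and let go, leaving it parked there at rest with its castors trailing.

Things in the scene. Friction and masses are not known exactly. Their poses are not given: they have to be found in the camera images.
- caddy: Caddy: brown wooden deck 170 x 100 mm with a low rim, underside 32 mm and rim top 54 mm above the bench, 0.7 to 1 kg in all. Origin at bench level under the deck's middle; x to the nose, y to its left, z up. Two fixed rear wheels (24 mm across) at x = -55, y = +-34 mm roll along x only; two front swivel castors have pivots at x = +56, y = +-30 mm.
- caddy_bar (a point): Middle of the push bar: a level round wooden grip 13 mm in diameter along the caddy's y, between two steel posts 72 mm apart, at caddy x = -72 mm, 90 mm above the bench (46 mm above the deck), rigidly fixed to the deck. Can be gripped from above, fingers before and behind it.
- caddy_nose (a point): Middle of the face of the flat rubber nose buffer, at x = +89 mm in the caddy's frame, 48 mm above the bench. This face meets the stop block.
- castor_left_axle (a point): Wheel axle of the left front castor, 14 mm from its upright pivot (caddy x = +56, y = +30 mm), about which it swivels freely all round. Trailing straight: the axle lies straight behind the pivot, at caddy x = +42 mm. Rolling the caddy ahead by 50 mm or more swings it there.
- castor_right_axle (a point): The same for the right front castor, pivot at caddy x = +56, y = -30 mm.
- bay: Closed end of the parking bay: a pale wooden end board, 58 mm high, fixed, carrying the stop block (100 mm wide, 58 mm high) on a slotted steel tongue with a clamp knob. The stop is clamped at another setting each time, its flat face anywhere from bay x = -30 mm to x = 0; the setting is not measured. Origin on the bench, mid-width; x points into the bay, towards the stop, y left.
- rails: The bay's two side rails, pale wood, fixed to the bench, 56 mm high, 105 mm apart inside (2.5 mm to spare on either side of the deck), parallel from bay x = -120 to +40 mm. Origin and axes the same as the bay's. No floor: the caddy rolls on the bench.
- bay_mouth (a point): Middle of the bay's mouth at bench level, at bay x = -120 mm: the parallel rails begin here; before it they flare outward for another 50 mm. Rails and stop are rigid and the stop does not yield: pressed on it, the force rises by several newtons within a millimetre.
- cake_center (a point): Centre (half-way up) of the round yellow wax cake, 70 mm across, 35 mm high, that stands loose on the front half of the caddy's deck.
- brass_weight: Turned brass weight, 35 mm across, 44 mm high, a bystander; origin under its middle.
- glass_jar: Glass jar with a white lid, 63 mm across, 99 mm high, a bystander; origin under its middle.
- oil_stone: Grey sharpening stone in a wooden tray, 54 x 165 x 29 mm, a bystander; origin under its middle.

How it is judged (in metres and radians):
On the way, in this order (a step that is already met when the one before it is completed fails the run):
1. Pushed ahead in the open, nose still outside the rails: both castors trail straight (within 23 degrees) (x of each of castor_left_axle, castor_right_axle in the frame of caddy below 0.04312 m and x of caddy_nose in the frame of bay below -0.12 m and distance of caddy_nose from where it was at the start of the episode above 0.03 m), for 0.1 s.
2. The nose buffer is pressed on the stop with 3 to 20 N for half a second, castors trailing (x of each of castor_left_axle, castor_right_axle in the frame of caddy below 0.04312 m and x of caddy_nose in the frame of bay above -0.034 m and y of caddy_nose in the frame of bay between -0.006 and 0.006 m and angle between the x axis of caddy and the x axis of bay, either way round below 0.06 rad and contact force between caddy and bay above 3 N), for 0.5 s.
At the end, for the whole second after the job is handed in: The caddy stands released and at rest on its wheels in the bay, its nose past bay x = -34 mm (where the stop can be met) and within 6 mm of the bay's middle, parallel to the bay within 0.06 rad, both castors trailing within 23 degrees of straight (x of each of castor_left_axle, castor_right_axle in the frame of caddy below 0.04312 m and x of caddy_nose in the frame of bay above -0.034 m and y of caddy_nose in the frame of bay between -0.006 and 0.006 m and angle between the x axis of caddy and the x axis of bay, either way round below 0.06 rad and linear speed of caddy below 0.01 m/s and angle between caddy's own z axis and vertical below 0.05 rad and height (world z) of caddy below 0.004 m); the robot touches nothing.
It fails at once if the caddy presses on the stop or on the rails with more than 20 N (contact force between caddy and bay above 20 N or contact force between caddy and rails above 20 N).
It fails at once if the caddy is lifted or tipped off its wheels (height (world z) of caddy above 0.008 m or angle between caddy's own z axis and vertical above 0.12 rad).
It fails at once if the wax cake leaves the deck or topples (horizontal distance between cake_center and caddy above 0.075 m or angle between cake_center's own z axis and vertical above 0.4 rad).
It fails at once if a bystander is moved by more than 15 mm (distance of any of brass_weight, glass_jar, oil_stone from where it was at the start of the episode above 0.015 m).
It also fails if it takes over 64 s, if anything falls off the work surface, if the arm or the gripper's body presses on something with over 40 N, if the wrist force passes 120 N, or if a joint passes its speed limit or range.

### The arm

A 7-joint arm with a two-finger parallel gripper is mounted at the origin on a cart in front of the work surface, level with it; the furniture and walls round the work are solid. World frame = base frame: x ahead of the robot, y to its left, z up, the work surface at z = 0. Lengths are in m, angles in degrees, forces in N, time in s.
With the tool pointing down it reaches from about 0.425 to 0.875 m from the base axis. Payload 8.4 kg.
Tool frame: the origin (TCP) lies between the finger pads; the fingertips stand 19 mm ahead of it and the grasp point (between the pads) is the TCP (bot.nose_length is the distance from the TCP to the fingertips, in m); y points along the fingers, z is the direction in which the jaws open and shut, and the axes are right-handed (so a half turn about y gives the same grasp; the last joint's range is limited). The gripper opens to 85 mm and grips with 20 to 120 N. Pads are 22 mm wide; open, the fingers measure 114 mm over their backs; the gripper's body (76 mm by 85 mm) begins 54 mm behind the grasp point. The pads swing forward as they close: fully open they stand 13 mm farther back than shut.
Start: joints at [69.03, 19.091, 2.286, 83.961, -0.768, 76.965, -3.352], TCP at [0.171, -0.627, 0.25] pointing down, gripper open.
Joint ranges: [-147.57, 147.57], [-21.85, 119.76], [-74.77, 79.35], [14.55, 137.4], [-85.83, 265.84], [4.83, 119.75], [-152.11, 152.11]. Speed limits (degrees/s): [127.2, 127.2, 159.86, 159.86, 180, 180, 180].

### API

Orientations are given as a 3x3 rotation matrix whose columns are the frame's x, y, z axes.
In Python, from cell import bot gives the robot as it stands.
- The arm moves only by the tool jog_arm, never from a script. Its arguments are lists of equal length, an entry for each row: "claw": the gripper command: -1 is fully open, 1 is shut, values between are in proportion; "travel": the shift along the world's x, y, z in mm, a list of three; "twist": the turn about the world's z in degrees. A call has 1 to 10 rows; each row shifts and turns the commanded pose from where the row before left it; what a row does not reach is not made up. A row lasts 1/12 s, in which the tool goes at most 41.7 mm and 7.16 degrees, less where a joint would pass 70% of its speed; a pose out of reach is approached as far as the arm can. A call is refused whole if a number of a shift passes 41.7 or a number of a turn 7.16, either way. A call with a gripper value outside its range is refused whole. The fingers move at their own pace and stop on an object; "squeeze" is the grip in N (left out, the last holds). Time passes only in rows, so rows that do not move let the fingers close. It gives the time, the measured TCP pose, the force and the opening at its end, in the units of the state.
- bot.read_state(): the state, without advancing time (a new reading comes with each control period).
- bot.read_camera(name): name is "scene" or "top" or "wrist"; returns the picture (384x512x3 uint8, red, green, blue); there is no depth.
- bot.camera_info(name): a dict with "camera_matrix" (3x3 intrinsics, pixels), "position" and "orientation" of the camera in the world; the wrist camera has in their place "tool_from_camera" (4x4, takes a point from camera to tool coordinates, whose origin is the TCP and whose axes are the tool frame's). Camera axes: x right, y down, z forward; pixel columns grow to the right and rows downward; lengths in m; the calibration is good to about 2 mm. The wrist camera is an equidistant fisheye: a pixel r from the principal point sees the ray r / f radians off the axis. A picture is of the moment at which its call begins: read the wrist's pose just before it. camera_info takes no time and is no camera call.
- bot.sign_off(): hands the job in, once; it reports no verdict.
The state is a dict: "t": time; "joint_pos": joint angles; "joint_velocities": joint speeds; "joint_efforts": joint torques, N m; "tool_pos": TCP position; "orientation": TCP orientation; "wrist_force": force on the tool from outside, world axes, zero at the start; "moment": the same for the moment, N m; "gripper_width": finger opening in m.
Only numpy, scipy, OpenCV 4.12 (cv2) and the standard library are available. Lean on these libraries where they do the work, as an engineer would, in place of code of your own. Each camera call takes 0.05 s, during which the arm holds its last target. There are 200 camera calls.

## Working session

There is one attempt and no reset: what is moved stays moved. The work goes in short steps, Python scripts to look and compute and a tool call to move; the robot and the scene stay as the last step left them, time stands still between calls to the robot, and variables do not carry over. Pictures are saved under pics/ and viewed, about 8 in all and at most 12, crops included, and the job is handed in when it is done.

Besides the shell and the picture viewer there is one more tool, called after "Call:" as name([rows], argument=value, ...), one row to a line, values as JSON. jog_arm: Moves the arm, as the interface text tells. Its arguments: {"type":"object","properties":{"claw":{"type":"array","items":{"type":"number"}},"travel":{"type":"array","items":{"type":"array","items":{"type":"number"}}},"twist":{"type":"array","items":{"type":"number"}},"squeeze":{"type":"number"}},"required":["claw","travel","twist"]}

```bash
mkdir -p pics; ls; python3 - <<'E'
from cell import bot
import cv2,numpy as np
s=bot.read_state();print(s['t'],s['tool_pos'],np.round(s['orientation'],3).tolist(),s['wrist_force'],s['gripper_width'])
for n in('scene','top','wrist'):
    im=bot.read_camera(n);cv2.imwrite(f'pics/{n}0.png',im[:,:,::-1]);c=bot.camera_info(n)
    print(n,{k:np.round(v,4).tolist() if not isinstance(v,str) else v for k,v in c.items()})
E
```

```text
pics
0.0 [ 0.17123774 -0.62659633  0.24940794] [[-0.965, -0.001, 0.264], [-0.264, 0.002, -0.965], [0.0, -1.0, -0.002]] [ 0.1555888  -0.58990943  0.08650432] 0.08559191371509876
scene {'camera_matrix': [[458.5813, 0.0, 248.2728], [0.0, 458.5813, 189.5649], [0.0, 0.0, 1.0]], 'position': [0.1008, 0.9503, 1.3192], 'orientation': [[-0.8699, -0.3791, 0.3154], [-0.4931, 0.67, -0.5549], [-0.001, -0.6383, -0.7698]]}
top {'camera_matrix': [[377.599, 0.0, 251.1962], [0.0, 377.599, 187.0789], [0.0, 0.0, 1.0]], 'position': [0.3933, 0.0516, 1.1769], 'orientation': [[0.024, -0.9833, 0.1804], [-0.9992, -0.0177, 0.0361], [-0.0323, -0.1811, -0.9829]]}
wrist {'camera_matrix': [[297.3186, 0.0, 255.5233], [0.0, 297.3186, 192.6347], [0.0, 0.0, 1.0]], 'tool_from_camera': [[-0.0003, 0.9487, 0.3161, -0.0806], [0.0013, -0.3161, 0.9487, -0.1229], [1.0, 0.0007, -0.0012, -0.0003], [0.0, 0.0, 0.0, 1.0]]}
```

View pics/top0.png

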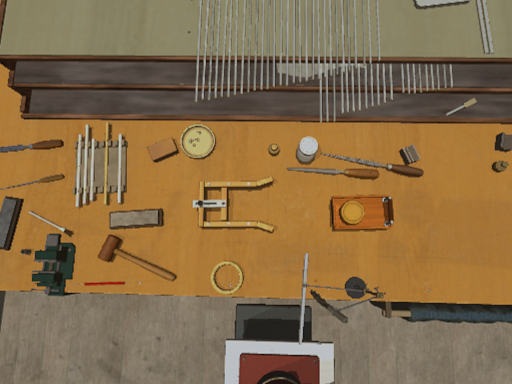

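View pics/scene0.png

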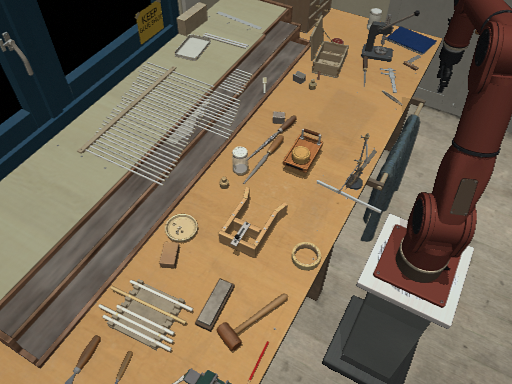

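The top view shows the caddy at about (362,212), with its bar at right (388,212) and its nose to image left. The bay opens to the right, with its mouth at about (255,205). I'll zoom in next.

```bash
cat > h.py <<'E'
from cell import bot
import cv2,numpy as np
def ray(n,u,v,s=None):
    c=bot.camera_info(n);K=np.array(c['camera_matrix'])
    if n=='wrist':
        s=s or bot.read_state()
        d=np.array([u-K[0,2],v-K[1,2]])/K[0,0];r=np.hypot(*d)
        d=np.array([*(d/r*np.sin(r)),np.cos(r)])
        T=np.array(c['tool_from_camera']);R=np.array(s['orientation'])
        return np.array(s['tool_pos'])+R@T[:3,3],R@T[:3,:3]@d
    return np.array(c['position']),np.array(c['orientation'])@np.array([(u-K[0,2])/K[0,0],(v-K[1,2])/K[1,1],1])
def at(n,u,v,z,s=None):
    p,d=ray(n,u,v,s);return p+d*(z-p[2])/d[2]
def proj(n,P,s=None):
    c=bot.camera_info(n);K=np.array(c['camera_matrix'])
    if n=='wrist':
        T=np.array(c['tool_from_camera']);R=np.array(s['orientation'])
        q=R.T@(np.array(P)-np.array(s['tool_pos']));q=T[:3,:3].T@(q-T[:3,3])
        r=np.hypot(q[0],q[1]);th=np.arctan2(r,q[2]);return K[:2,2]+K[0,0]*th*q[:2]/r
    q=np.array(c['orientation']).T@(np.array(P)-np.array(c['position']))
    q=K@q;return q[:2]/q[2]
def tri(a,b):
    (p,d),(q,e)=a,b;t=np.linalg.lstsq(np.c_[d,-e],q-p,rcond=None)[0]
    x,y=p+d*t[0],q+e*t[1];return (x+y)/2,np.linalg.norm(x-y)
E
python3 - <<'E'
import cv2,numpy as np
t=cv2.imread('pics/top0.png');s=cv2.imread('pics/scene0.png')
a=cv2.resize(t[185:240,320:400],None,fx=5,fy=5,interpolation=2)
b=cv2.resize(t[170:240,190:280],None,fx=4.4,fy=4.4,interpolation=2)
c=cv2.resize(s[125:175,275:335],None,fx=5,fy=5,interpolation=2)
d=cv2.resize(s[185:265,210:295],None,fx=3.6,fy=3.6,interpolation=2)
o=np.zeros((600,800,3),np.uint8)
for im,x,y in((a,0,0),(b,402,0),(c,0,285),(d,402,310)):
    im=im[:600-y,:800-x];o[y:y+im.shape[0],x:x+im.shape[1]]=im
cv2.imwrite('pics/crop0.png',o)
E
```

```text
(no output)
```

View pics/crop0.png

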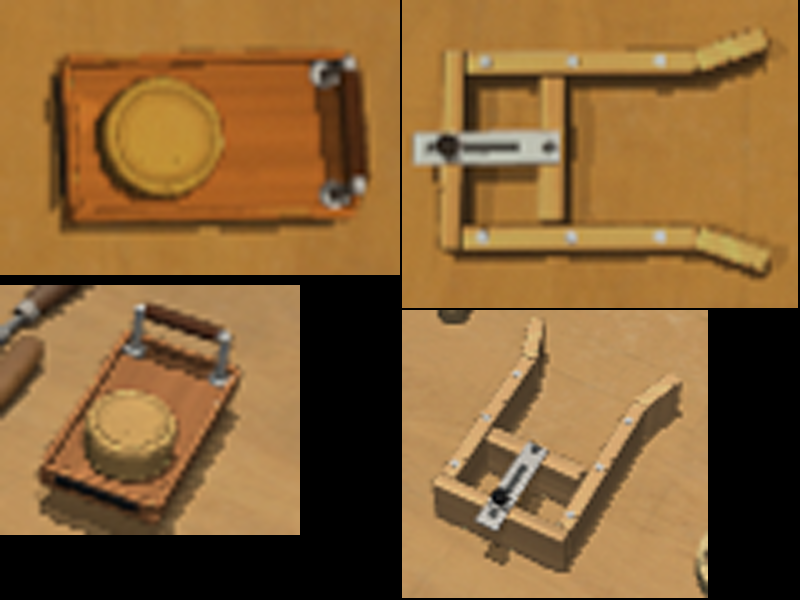

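```bash
python3 - <<'E'
from h import *
A=lambda x,y:(320+x/5-.4,185+y/5-.4)
B=lambda x,y:(190+(x-402)/4.4-.4,170+y/4.4-.4)
C=lambda x,y:(275+x/5-.4,125+(y-285)/5-.4)
D=lambda x,y:(210+(x-402)/3.6-.4,185+(y-310)/3.6-.4)
for n,p in dict(fl=(67,57),rl=(350,55),rr=(357,208),fr=(73,218)).items(): print(n,at('top',*A(*p),.054).round(4))
for n,p,q in(('barL',(349,64),(225,337)),('barR',(359,186),(140,308))): print(n,at('top',*A(*p),.093).round(4),tri(ray('top',*A(*p)),ray('scene',*C(*q))),)
for n,p in dict(fl=(45,470),rr=(135,310),rl=(238,375),fr=(155,517)).items(): print('scene',n,at('scene',*C(*p),.054).round(4))
for n,p in dict(ui0=(467,77),ui1=(697,73),uo0=(467,52),uo1=(697,50),li0=(465,227),li1=(695,227),lo1=(695,249),lo0=(465,250),bk0=(445,50),bk1=(441,248),st0=(565,77),st1=(565,220),ft=(767,33),fb=(768,270)).items(): print(n,at('top',*B(*p),.056).round(4))
print(tri(ray('top',*B(697,50)),ray('scene',*D(523,357))))
print('lid',at('top',308,143,.099),'brass',at('top',274,147,.044))
E
```

```text
fl [ 0.5767 -0.1525  0.054 ]
rl [ 0.581  -0.3199  0.054 ]
rr [ 0.4901 -0.3202  0.054 ]
fr [ 0.4807 -0.1546  0.054 ]
barL [ 0.5692 -0.3062  0.093 ] (array([ 0.5381692 , -0.3184085 ,  0.07671014]), np.float64(0.0685307198739135))
barR [ 0.4992 -0.3089  0.093 ] (array([ 0.5269022 , -0.28506527,  0.12509639]), np.float64(0.06695635062485095))
scene fl [ 0.5708 -0.1467  0.054 ]
scene rr [ 0.587  -0.3397  0.054 ]
scene rl [ 0.4851 -0.3121  0.054 ]
scene fr [ 0.4783 -0.1442  0.054 ]
ui0 [0.5964 0.2349 0.056 ]
ui1 [0.602  0.0765 0.056 ]
uo0 [0.6139 0.2357 0.056 ]
uo1 [0.6181 0.0768 0.056 ]
li0 [0.493  0.2314 0.056 ]
li1 [0.4963 0.0755 0.056 ]
lo1 [0.4815 0.0752 0.056 ]
lo0 [0.4775 0.2307 0.056 ]
bk0 [0.6151 0.2511 0.056 ]
bk1 [0.4785 0.2471 0.056 ]
st0 [0.5976 0.1672 0.056 ]
st1 [0.4992 0.1637 0.056 ]
ft [0.6309 0.0289 0.056 ]
fb [0.4685 0.026  0.056 ]
(array([0.61867458, 0.07675126, 0.05011523]), np.float64(0.0012689109683542042))
lid [ 0.72645158 -0.07336578  0.099     ] brass [0.72905963 0.0254503  0.044     ]
```

```bash
python3 - <<'E'
from h import *
A=lambda x,y:(320+x/5-.4,185+y/5-.4)
C=lambda x,y:(275+x/5-.4,125+(y-285)/5-.4)
f=lambda a,b:print(tri(ray('top',*a),ray('scene',*b)))
f(A(349,64),C(140,308));f(A(359,186),C(225,337))
f((382,295),(366,137));f((355,287),(354,184));f((305,255),(317,181));f((302,340),(378,211))
E
```

```text
(array([ 0.57023189, -0.307017  ,  0.09007497]), np.float64(0.0010785226094373933))
(array([ 0.49965867, -0.30995197,  0.08973375]), np.float64(0.00023198952495288738))
(array([ 0.31102698, -0.23223844,  0.23303814]), np.float64(0.00227110451277978))
(array([ 0.30917624, -0.22525219, -0.00535047]), np.float64(0.0018104028193852996))
(array([ 0.40195946, -0.06068627,  0.12495488]), np.float64(0.0032066473542843757))
(array([ 0.17800156, -0.05429167,  0.1080277 ]), np.float64(0.002042605203349261))
```

The bar's middle triangulates to (0.535, -0.3085, 0.090), which matches the stated 90 mm height. I'll move above it now.

Call:
jog_arm([
  [26,23,0],
  [26,23,0],
  [26,23,0],
  [26,23,0],
  [26,23,0],
  [26,23,0],
  [26,23,0],
  [26,23,0],
  [26,23,0],
  [26,23,0],
], claw=[-0.5,-0.2,0,0,0,0,0,0,0,0], twist=[-1.3,-1.3,-1.3,-1.3,-1.3,-1.3,-1.3,-1.3,-1.3,-1.2])

```text
t: 0.98
tool_pos: [0.4323, -0.3956, 0.2502]
orientation: [[-0.999, -0.0, 0.04], [-0.04, 0.0, -0.999], [0.0, -1.0, -0.0]]
wrist_force: [0.5, -0.9, -0.9]
gripper_width: 0.0426
```

Call:
jog_arm([
  [26,22,-10],
  [26,22,-10],
  [26,22,-10],
  [26,22,-10],
  [0,0,0],
  [0,0,0],
], claw=[0,0,0,0,0,0], twist=[0,0,0,0,0,0])

```text
t: 1.48
tool_pos: [0.5365, -0.3064, 0.209]
orientation: [[-0.999, -0.001, 0.046], [-0.046, 0.002, -0.999], [0.001, -1.0, -0.002]]
wrist_force: [-0.2, -0.8, -0.5]
gripper_width: 0.0421
```

```bash
python3 - <<'E'
from h import *
s=bot.read_state();im=bot.read_camera('wrist');print(s['t'],s['tool_pos'],np.round(s['orientation'],3).tolist(),s['wrist_force'],s['gripper_width'])
import json;json.dump({'tool_pos':list(s['tool_pos']),'orientation':np.array(s['orientation']).tolist()},open('s1.json','w'))
cv2.imwrite('pics/w1.png',cv2.resize(im[:,:,::-1],(800,600),interpolation=2))
E
```

```text
1.4833 [ 0.53646441 -0.30637622  0.20904652] [[-0.999, -0.001, 0.046], [-0.046, 0.002, -0.999], [0.001, -1.0, -0.002]] [-0.19582191 -0.84664851 -0.45347058] 0.04205674055067409
```

View pics/w1.png

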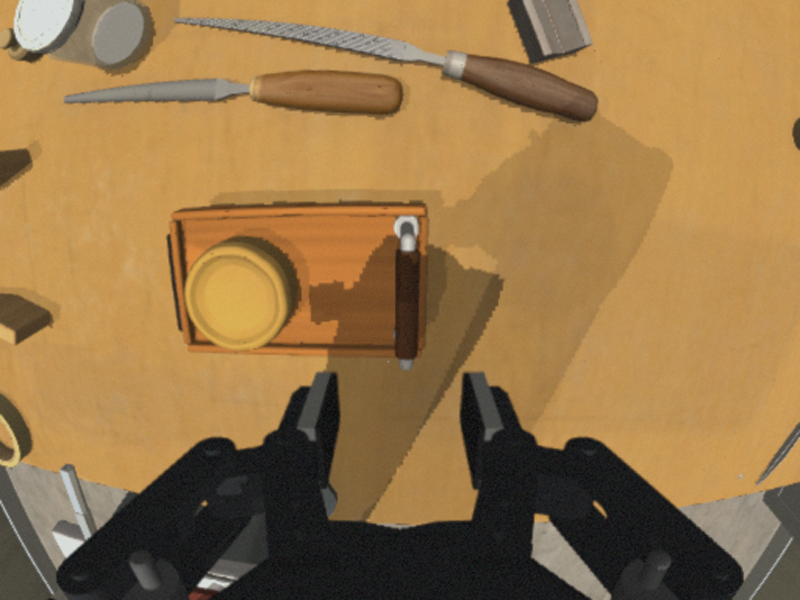

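The wrist view shows the bar from (407,240) to (405,362), between the open fingers. The cake is at (240,295), clear of the left finger.

```bash
python3 - <<'E'
from h import *;import json
s=json.load(open('s1.json'));f=lambda u,v:((u+.5)*.64-.5,(v+.5)*.64-.5)
for n,p,z in(('barfar',(407,236),.09),('barnear',(405,362),.09),('ff',(172,212),.054),('rf',(427,206),.054),('rn',(424,350),.054),('fn',(190,347),.054),('cake',(240,293),.079)):
    print(n,at('wrist',*f(*p),z,s).round(4))
E
```

```text
barfar [ 0.5726 -0.308   0.09  ]
barnear [ 0.4993 -0.3106  0.09  ]
ff [ 0.5782 -0.1553  0.054 ]
rf [ 0.5849 -0.3198  0.054 ]
rn [ 0.4911 -0.3238  0.054 ]
fn [ 0.483 -0.16   0.054]
cake [ 0.5331 -0.2108  0.079 ]
```

Call:
jog_arm([
  [0,-1,-25],
  [0,-1,-25],
  [0,-1,-25],
  [0,0,-25],
  [0,0,-19],
  [0,0,0],
], claw=[0,0,0,0,0,0], twist=[0,0,0,0,0,0])

```text
t: 2.03
tool_pos: [0.5319, -0.3127, 0.0875]
orientation: [[-0.999, -0.006, 0.039], [-0.039, 0.002, -0.999], [0.006, -1.0, -0.002]]
wrist_force: [-0.9, 0.3, -0.5]
gripper_width: 0.043
```

Call:
jog_arm([
  [0,0,0],
  [0,0,0],
  [0,0,0],
  [0,0,0],
  [0,0,0],
  [0,0,0],
  [0,0,0],
  [0,0,0],
], claw=[0.3,0.5,0.6,0.8,1,1,1,1], twist=[0,0,0,0,0,0,0,0], squeeze=40)

```text
t: 2.7
tool_pos: [0.5362, -0.3127, 0.0932]
orientation: [[-0.999, 0.002, 0.041], [-0.041, -0.002, -0.999], [-0.002, -1.0, 0.002]]
wrist_force: [-0.7, 0.9, 6.6]
gripper_width: 0.0112
```

```bash
python3 - <<'E'
from h import *
for i in range(3):
    s=bot.read_state();im=bot.read_camera('wrist');print(s['t'],s['tool_pos'],s['wrist_force'],s['gripper_width'],s['moment'])
cv2.imwrite('pics/w2.png',im[:,:,::-1])
E
```

```text
2.7 [ 0.53624885 -0.31274501  0.09319394] [-0.73231037  0.89371831  6.60952581] 0.011196846759122142 [-0.03533901  0.21130621 -0.03620286]
2.75 [ 0.53622091 -0.31275868  0.09314321] [-0.39146156  0.13988979  7.51578109] 0.011324377015038361 [-0.06166005  0.25235806 -0.00956545]
2.8 [ 0.53621748 -0.31277651  0.09316086] [-0.7471842  -0.77555931  7.34981205] 0.011352383283558955 [-0.01136097  0.22581008 -0.0069377 ]
```

View pics/w2.png

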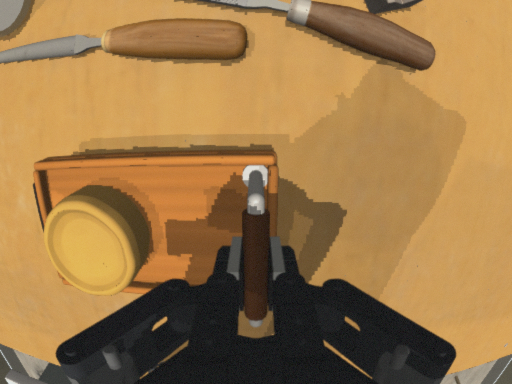

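The bar is held between the pads (wrist view, around (257,260)), with about 7 N of vertical load. I'll relieve that load and compute the S-shaped steering path.

```bash
cat > plan.py <<'E'
import numpy as np
from scipy.optimize import brentq
def plan(bar,psi0,L,ds,axis0=(.5495,.076),tilt=1.6,w=.017):
    n=round(L/ds);t=np.linspace(0,1,n+1)
    ax=lambda y:axis0[0]-np.tan(np.radians(tilt))*(y-axis0[1])
    def path(P):
        psi=np.radians(psi0+(-tilt-psi0)*t+P*np.sin(np.pi*t))
        m=(psi[1:]+psi[:-1])/2;h=np.c_[np.sin(psi),np.cos(psi)]
        R=np.array(bar)+w*h[0]+np.r_[[[0,0]],np.cumsum(ds*np.c_[np.sin(m),np.cos(m)],0)]
        return R-w*h,np.degrees(psi)
    e=lambda P:path(P)[0][-1,0]-ax(path(P)[0][-1,1])
    P=brentq(e,-30,30);b,psi=path(P);d=np.diff(b,axis=0)*1000
    print('P',P,'end',b[-1],psi[-1]);print([[round(x,1),round(y,1)] for x,y in d]);print([round(-x,1) for x in np.diff(psi)])
E
python3 -c "
from plan import plan
plan((.536,-.3115),-2.4,.196,.007)"
```

```text
P 11.96576471472169 end [ 0.55488675 -0.1168485 ] -1.5999999999999985
[[np.float64(-0.6), np.float64(7.0)], [np.float64(-0.4), np.float64(7.0)], [np.float64(-0.3), np.float64(7.0)], [np.float64(-0.1), np.float64(7.0)], [np.float64(0.1), np.float64(7.0)], [np.float64(0.2), np.float64(7.0)], [np.float64(0.4), np.float64(7.0)], [np.float64(0.5), np.float64(7.0)], [np.float64(0.7), np.float64(7.0)], [np.float64(0.8), np.float64(7.0)], [np.float64(0.9), np.float64(6.9)], [np.float64(1.0), np.float64(6.9)], [np.float64(1.1), np.float64(6.9)], [np.float64(1.2), np.float64(6.9)], [np.float64(1.2), np.float64(6.9)], [np.float64(1.3), np.float64(6.9)], [np.float64(1.3), np.float64(6.9)], [np.float64(1.3), np.float64(6.9)], [np.float64(1.2), np.float64(6.9)], [np.float64(1.2), np.float64(6.9)], [np.float64(1.1), np.float64(6.9)], [np.float64(1.0), np.float64(6.9)], [np.float64(0.9), np.float64(6.9)], [np.float64(0.8), np.float64(7.0)], [np.float64(0.7), np.float64(7.0)], [np.float64(0.6), np.float64(7.0)], [np.float64(0.4), np.float64(7.0)], [np.float64(0.3), np.float64(7.0)]]
[np.float64(-1.4), np.float64(-1.4), np.float64(-1.3), np.float64(-1.3), np.float64(-1.2), np.float64(-1.1), np.float64(-1.0), np.float64(-0.9), np.float64(-0.8), np.float64(-0.7), np.float64(-0.5), np.float64(-0.4), np.float64(-0.3), np.float64(-0.1), np.float64(0.0), np.float64(0.2), np.float64(0.3), np.float64(0.5), np.float64(0.6), np.float64(0.7), np.float64(0.9), np.float64(1.0), np.float64(1.1), np.float64(1.1), np.float64(1.2), np.float64(1.3), np.float64(1.3), np.float64(1.3)]
```

Call:
jog_arm([
  [0,0,2],
  [0,0,2],
  [0,0,0],
  [0,0,0],
], claw=[1,1,1,1], twist=[0,0,0,0])

```text
t: 3.18
tool_pos: [0.5351, -0.3119, 0.0951]
orientation: [[-0.999, -0.001, 0.042], [-0.042, 0.0, -0.999], [0.001, -1.0, -0.0]]
wrist_force: [0.6, 0.4, -3.6]
gripper_width: 0.0114
```

Call:
jog_arm([
  [-0.6,7,-1],
  [-0.4,7,-0.5],
  [-0.3,7,0],
  [-0.1,7,0],
  [0.1,7,0],
  [0.2,7,0],
  [0.4,7,0],
  [0.5,7,0],
  [0.7,7,0],
  [0.8,7,0],
], claw=[1,1,1,1,1,1,1,1,1,1], twist=[-1.4,-1.4,-1.3,-1.3,-1.2,-1.1,-1.0,-0.9,-0.8,-0.7])

```text
t: 4.02
tool_pos: [0.5364, -0.2418, 0.0936]
orientation: [[-0.988, -0.0, -0.152], [0.152, -0.0, -0.988], [0.0, -1.0, 0.0]]
wrist_force: [-0.3, -1.0, -3.3]
gripper_width: 0.0114
```

Call:
jog_arm([
  [0.9,7,0],
  [1,7,0],
  [1,7,0],
  [0,0,0],
  [0,0,0],
], claw=[1,1,1,1,1], twist=[-0.5,-0.4,-0.3,0,0])

```text
t: 4.43
tool_pos: [0.5397, -0.2202, 0.0938]
orientation: [[-0.985, -0.0, -0.171], [0.171, 0.0, -0.985], [0.0, -1.0, -0.0]]
wrist_force: [0.5, -0.1, -3.2]
gripper_width: 0.012
```

```bash
python3 - <<'E'
from h import *
import json
s=bot.read_state();im=bot.read_camera('top');w=bot.read_camera('wrist');print(s['t'],s['tool_pos'],s['wrist_force'],s['gripper_width'],s['moment'],np.round(s['orientation'],3)[:,2])
json.dump({'tool_pos':list(s['tool_pos']),'orientation':np.array(s['orientation']).tolist()},open('s3.json','w'))
cv2.imwrite('pics/t3.png',im[:,:,::-1]);cv2.imwrite('pics/w3.png',w[:,:,::-1])
a=cv2.resize(im[150:250,190:380],None,fx=2.7,fy=2.7,interpolation=2)[:,:,::-1]
o=np.zeros((600,512,3),np.uint8);o[:270,:512]=a[:,:512];o[272:600]=w[20:348,:,::-1]
cv2.imwrite('pics/c3.png',o)
E
```

```text
4.4333 [ 0.53971739 -0.22022916  0.09376839] [ 0.50744487 -0.05961858 -3.18119526] 0.011958555002359868 [ 0.0156149  -0.01712211 -0.00501838] [-0.171 -0.985 -0.   ]
```

View pics/c3.png

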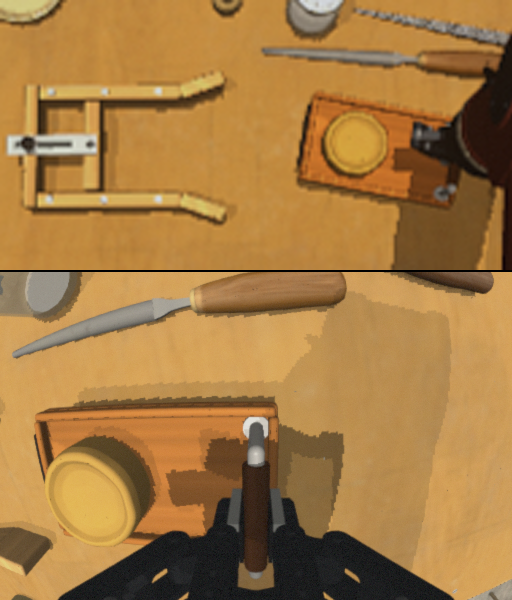

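```bash
python3 - <<'E'
from h import *
A=lambda x,y:(190+x/2.7-.4,150+y/2.7-.4)
m={'fr':(317,93),'fl':(299,184),'rl':(455,206)}
for k,p in m.items(): print(k,at('top',*A(*p),.054).round(4))
b=np.array([.5397,-.2202]);a=np.radians(9.85);h=np.array([np.sin(a),np.cos(a)]);l=np.array([-h[1],h[0]])
for k,(x,y) in {'fr':(157,-50),'fl':(157,50),'rl':(-13,50)}.items(): print(k,(b+(x*h+y*l)/1000).round(4))
for k,p in dict(ui1=(181,98),li1=(181,194),ui0=(45,100),li0=(48,194),ftip=(222,72),fbt=(224,219)).items(): print(k,at('top',*A(*p),.056).round(4))
from plan import plan
plan(b,9.85,.105,.007)
E
```

```text
fr [ 0.6117 -0.0752  0.054 ]
fl [ 0.5095 -0.0552  0.054 ]
rl [ 0.4889 -0.2246  0.054 ]
fr [ 0.6158 -0.0741]
fl [ 0.5173 -0.057 ]
rl [ 0.4882 -0.2245]
ui1 [0.6029 0.0765 0.056 ]
li1 [0.4956 0.0742 0.056 ]
ui0 [0.5979 0.2292 0.056 ]
li0 [0.4925 0.221  0.056 ]
ftip [0.6334 0.0311 0.056 ]
fbt [0.4692 0.0266 0.056 ]
P 3.6759905407981637 end [ 0.5548715  -0.11630281] -1.5999999999999992
[[np.float64(1.2), np.float64(6.9)], [np.float64(1.2), np.float64(6.9)], [np.float64(1.2), np.float64(6.9)], [np.float64(1.2), np.float64(6.9)], [np.float64(1.2), np.float64(6.9)], [np.float64(1.2), np.float64(6.9)], [np.float64(1.2), np.float64(6.9)], [np.float64(1.2), np.float64(6.9)], [np.float64(1.1), np.float64(6.9)], [np.float64(1.0), np.float64(6.9)], [np.float64(0.9), np.float64(6.9)], [np.float64(0.8), np.float64(7.0)], [np.float64(0.7), np.float64(7.0)], [np.float64(0.5), np.float64(7.0)], [np.float64(0.4), np.float64(7.0)]]
[np.float64(-0.0), np.float64(0.0), np.float64(0.1), np.float64(0.2), np.float64(0.3), np.float64(0.5), np.float64(0.6), np.float64(0.8), np.float64(0.9), np.float64(1.1), np.float64(1.2), np.float64(1.3), np.float64(1.4), np.float64(1.5), np.float64(1.5)]
```

```bash
python3 - <<'E'
from h import *;import json
s=json.load(open('s3.json'))
b=np.array([.5397,-.2202]);a=np.radians(9.85);h=np.array([np.sin(a),np.cos(a)]);l=np.array([-h[1],h[0]])
for k,(x,y) in {'fr':(157,-50),'rr':(-13,-50)}.items(): P=[*(b+(x*h+y*l)/1000),.054];print(k,P,proj('wrist',P,s),proj('top',P))
w=cv2.imread('pics/w3.png');t=cv2.imread('pics/t3.png')
o=np.zeros((480,800,3),np.uint8)
o[:240]=cv2.resize(w[130:200,20:300],None,fx=800/280,fy=240/70,interpolation=2)
o[240:,:400]=cv2.resize(t[175:235,295:365],(400,240),interpolation=2)
o[240:,400:]=cv2.resize(t[175:235,190:280],(400,240),interpolation=2)
cv2.imwrite('pics/c4.png',o)
E
```

```text
fr [np.float64(0.6158208396570891), np.float64(-0.07406780720902148), 0.054] [ 29.61665714 159.91713104] [306.62698081 182.69716501]
rr [np.float64(0.5867390476307017), np.float64(-0.2415618350802681), 0.054] [279.16575672 152.09142565] [362.97153489 193.21959364]
```

View pics/c4.png

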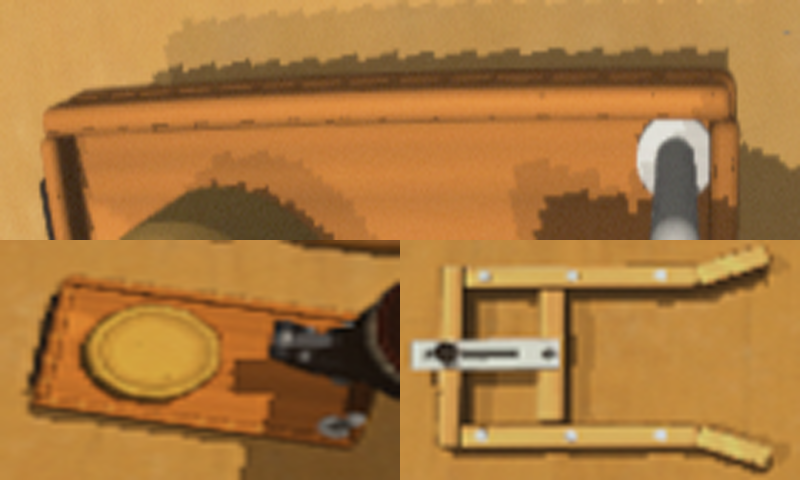

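```bash
python3 - <<'E'
from h import *;import json
from scipy.optimize import least_squares
s=json.load(open('s3.json'))
loc={'fr':(157,-50),'rr':(-13,-50),'fl':(157,50),'rl':(-13,50)}
def P(q,k):
    a=q[2];h=np.array([np.sin(a),np.cos(a)]);l=np.array([-h[1],h[0]]);x,y=loc[k];return [*(q[:2]+(x*h+y*l)/1000),.054]
T={'fr':(306.2,184.7),'fl':(300.4,216.2),'rl':(358.6,225.9)}
W={'fr':(37.5,161.5),'rr':(274,155)}
for n,M in(('top',T),('wrist',W)):
    r=least_squares(lambda q:np.concatenate([proj(n,P(q,k),s)-p for k,p in M.items()])*1.,[.54,-.22,.17],x_scale=[.1,.1,1])
    print(n,r.x[:2],np.degrees(r.x[2]),r.fun.round(1))
B=lambda x,y:(190+x*90/400-.4,175+y/4-.4)
for k,p in dict(ui1=(297,289-240),li1=(297,425-240),ui0=(65,290-240),li0=(62,427-240)).items(): print(k,at('top',*B(*p),.056).round(4))
E
```

```text
top [ 0.53954214 -0.21972648] 8.337902572640155 [-0.4 -0.7  0.6  0.4 -0.2  0.3]
wrist [ 0.53807128 -0.21950847] 9.74167665583508 [-7.9  1.3  4.2  0.1]
ui1 [0.6    0.0771 0.056 ]
li1 [0.4973 0.0749 0.056 ]
ui0 [0.5964 0.2353 0.056 ]
li0 [0.4925 0.2325 0.056 ]
```

```bash
python3 -c "
from plan import plan
plan((.539,-.22),9.5,.098,.007,(.549,.076),1.5)"|sed 's/np.float64//g'
```

```text
P 4.768853952898003 end [ 0.55421473 -0.12314248] -1.4999999999999993
[[(1.1), (6.9)], [(1.1), (6.9)], [(1.2), (6.9)], [(1.2), (6.9)], [(1.3), (6.9)], [(1.3), (6.9)], [(1.3), (6.9)], [(1.3), (6.9)], [(1.2), (6.9)], [(1.1), (6.9)], [(1.0), (6.9)], [(0.9), (7.0)], [(0.7), (7.0)], [(0.5), (7.0)]]
[(-0.3), (-0.2), (-0.1), (0.0), (0.2), (0.4), (0.7), (0.9), (1.1), (1.4), (1.5), (1.7), (1.8), (1.8)]
```

Call:
jog_arm([
  [1.1,6.9,-0.5],
  [1.1,6.9,-0.5],
  [1.2,6.9,0],
  [1.2,6.9,0],
  [1.3,6.9,0],
  [1.3,6.9,0],
  [1.3,6.9,0],
  [1.3,6.9,0],
  [1.2,6.9,0],
  [1.1,6.9,0],
], claw=[1,1,1,1,1,1,1,1,1,1], twist=[-0.3,-0.2,-0.1,0,0.2,0.4,0.7,0.9,1.1,1.4])

```text
t: 5.37
tool_pos: [0.5523, -0.1514, 0.0932]
orientation: [[-0.995, 0.001, -0.099], [0.099, -0.0, -0.995], [-0.001, -1.0, 0.0]]
wrist_force: [0.8, -2.3, 4.0]
gripper_width: 0.0111
```

Call:
jog_arm([
  [1,6.9,0],
  [0.9,7,0],
  [0.7,7,0],
  [0.5,7,0],
  [0,0,0],
  [0,0,0],
], claw=[1,1,1,1,1,1], twist=[1.5,1.7,1.8,1.8,0,0])

```text
t: 5.87
tool_pos: [0.5554, -0.1228, 0.0932]
orientation: [[-1.0, 0.001, 0.019], [-0.019, 0.001, -1.0], [-0.001, -1.0, -0.001]]
wrist_force: [1.3, 0.4, 5.3]
gripper_width: 0.0115
```

```bash
python3 - <<'E'
from h import *
import json
s=bot.read_state();im=bot.read_camera('top');w=bot.read_camera('wrist');print(s['t'],s['tool_pos'],s['wrist_force'],s['gripper_width'],s['moment'],np.round(s['orientation'],4)[:,2])
json.dump({'tool_pos':list(s['tool_pos']),'orientation':np.array(s['orientation']).tolist()},open('s5.json','w'))
cv2.imwrite('pics/t5.png',im[:,:,::-1]);cv2.imwrite('pics/w5.png',w[:,:,::-1])
o=np.zeros((598,800,3),np.uint8)
o[:300]=cv2.resize(im[170:240,190:350],(800,300),interpolation=2)[:,:,::-1]
o[302:]=cv2.resize(w[100:300,0:350],(800,296),interpolation=2)[:,:,::-1]
cv2.imwrite('pics/c5.png',o)
E
```

```text
5.8667 [ 0.5554184  -0.12283162  0.09315999] [1.27041873 0.39515908 5.25658061] 0.011523488900137003 [ 0.11619303 -0.22642222  0.00998353] [ 1.890e-02 -9.998e-01 -6.000e-04]
```

View pics/c5.png

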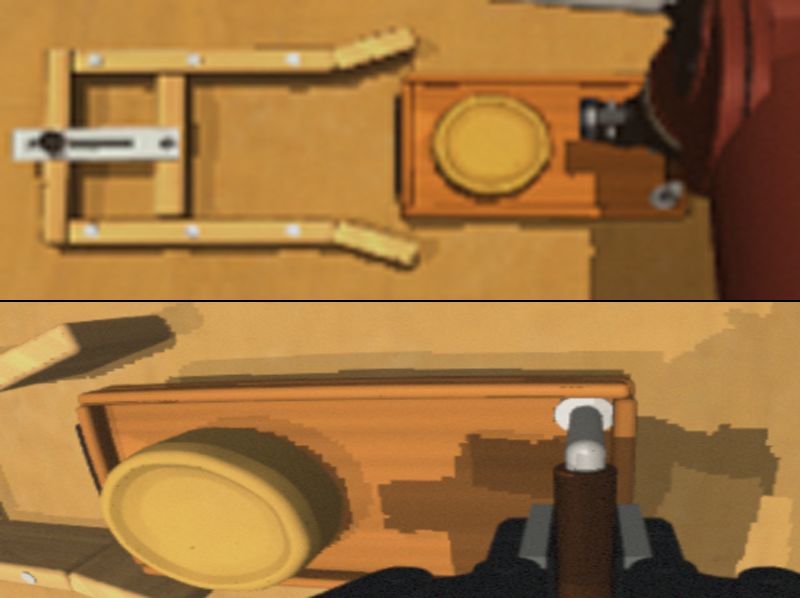

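```bash
cat > fit.py <<'E'
from h import *;import sys,json
from scipy.optimize import least_squares
A=lambda x,y:(190+x/5-.4,170+y*70/300-.4)
# side points: (kind, px) top view; lines of caddy at lateral +-50, front edge 85+72 ahead of bar
def lines(pts,z):return [at('top',*A(*p),z)[:2] for p in pts]
def slope(L):L=np.array(L);return np.degrees(np.arctan(np.polyfit(L[:,1],L[:,0],1)[0]))
def report(R,Lf,U,D,yref=.0):
    r,l,u,d=lines(R,.054),lines(Lf,.054),lines(U,.056),lines(D,.056)
    for n,x in(('right',r),('left',l),('upper',u),('lower',d)):print(n,np.round(x,4).tolist(),'slope',slope(x).round(2))
E
python3 - <<'E'
from fit import *
report([(405,80),(520,79),(640,78)],[(403,215),(540,214),(660,213.5)],[(75,73),(200,73),(335,72)],[(72,220),(200,220),(335,220)])
s=json.load(open('s5.json'));f=lambda u,v:(u*350/800-.3,100+(v-302)*200/296-.3)
for p in((80,396),(630,385)):print('wrist rim R',at('wrist',*f(*p),.054,s).round(4))
E
```

```text
right [[0.5968, 0.0342], [0.5987, -0.035], [0.6008, -0.1069]] slope -1.62
left [[0.5016, 0.034], [0.504, -0.0471], [0.5058, -0.1179]] slope -1.59
upper [[0.5978, 0.2343], [0.5992, 0.1583], [0.6014, 0.0766]] slope -1.29
lower [[0.4938, 0.2312], [0.4954, 0.1547], [0.4971, 0.0743]] slope -1.2
wrist rim R [0.6002 0.03   0.054 ]
wrist rim R [ 0.6037 -0.1326  0.054 ]
```

Call:
jog_arm([
  [0,6,0.5],
  [-0.1,6,0],
  [-0.1,6,0],
  [-0.1,6,0],
  [-0.1,6,0],
  [-0.1,6,0],
  [-0.1,6,0],
  [-0.1,6,0],
], claw=[1,1,1,1,1,1,1,1], twist=[-0.2,-0.1,0,0,0,0,0,0])

```text
t: 6.63
tool_pos: [0.554, -0.0754, 0.0933]
orientation: [[-1.0, 0.0, 0.012], [-0.012, 0.0, -1.0], [-0.0, -1.0, -0.0]]
wrist_force: [2.0, -0.8, 3.0]
gripper_width: 0.0113
```

Call:
jog_arm([
  [-0.1,5,0],
  [-0.1,5,0],
  [-0.1,5,0],
  [-0.1,5,0],
  [-0.1,5,0],
  [-0.1,5,0],
  [0,0,0],
  [0,0,0],
], claw=[1,1,1,1,1,1,1,1], twist=[0,0,0,0,0,0,0,0])

```text
t: 7.3
tool_pos: [0.5534, -0.0454, 0.0933]
orientation: [[-1.0, -0.0, 0.013], [-0.013, 0.0, -1.0], [0.0, -1.0, -0.0]]
wrist_force: [2.0, 0.8, 2.3]
gripper_width: 0.0118
```

```bash
python3 - <<'E'
from h import *
import json
s=bot.read_state();im=bot.read_camera('top');w=bot.read_camera('wrist');print(s['t'],s['tool_pos'],s['wrist_force'],s['gripper_width'],s['moment'],np.round(s['orientation'],4)[:,2])
json.dump({'tool_pos':list(s['tool_pos']),'orientation':np.array(s['orientation']).tolist()},open('s6.json','w'))
o=np.zeros((598,800,3),np.uint8)
o[:300]=cv2.resize(im[170:240,190:350],(800,300),interpolation=2)[:,:,::-1]
o[302:]=cv2.resize(w[100:300,0:350],(800,296),interpolation=2)[:,:,::-1]
cv2.imwrite('pics/c6.png',o)
E
```

```text
7.3 [ 0.55343127 -0.04538834  0.09328755] [1.99241957 0.80409443 2.33339435] 0.011792081685830492 [ 0.06156694 -0.41267141  0.05213603] [ 1.280e-02 -9.999e-01 -5.000e-04]
```

View pics/c6.png

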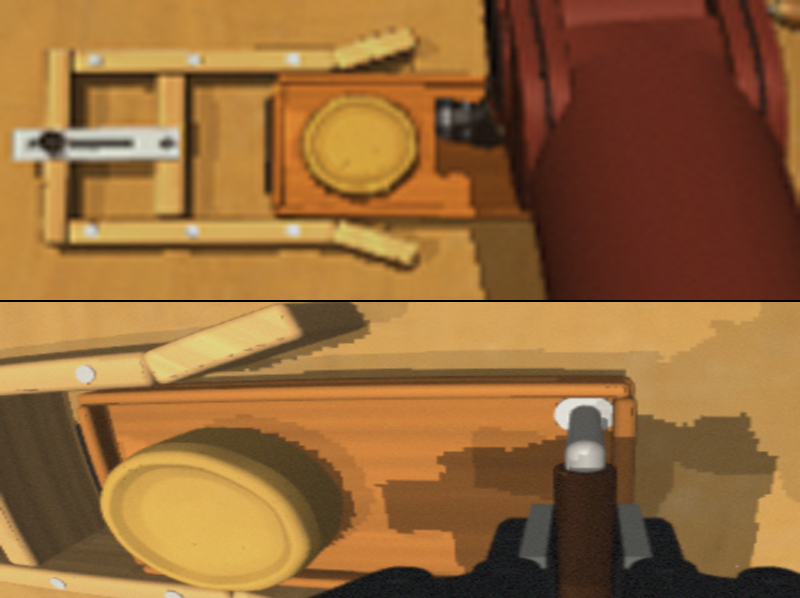

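Call:
jog_arm([
  [0,4,0],
  [0,4,0],
  [0,4,0],
  [0,4,0],
  [-0.1,4,0],
  [-0.1,4,0],
  [-0.1,4,0],
  [-0.1,3,0],
  [-0.1,2,0],
  [0,0,0],
], claw=[1,1,1,1,1,1,1,1,1,1], twist=[0,0,0,0,0,0,0,0,0,0])

```text
t: 8.23
tool_pos: [0.553, -0.0122, 0.0933]
orientation: [[-1.0, 0.0, 0.013], [-0.013, 0.0, -1.0], [-0.0, -1.0, -0.0]]
wrist_force: [1.2, 0.1, 1.4]
gripper_width: 0.0113
```

Call:
jog_arm([
  [0,1,0],
  [0,1,0],
  [0,1,0],
  [0,1,0],
  [0,1,0],
  [0,0,0],
], claw=[1,1,1,1,1,1], twist=[0,0,0,0,0,0])

```text
t: 8.73
tool_pos: [0.553, -0.0078, 0.0933]
orientation: [[-1.0, 0.0, 0.012], [-0.012, 0.0, -1.0], [-0.0, -1.0, -0.0]]
wrist_force: [1.4, 0.4, 1.6]
gripper_width: 0.0113
```

Call:
jog_arm([
  [0,0.8,0],
  [0,0.8,0],
  [-0.1,0.8,0],
  [0,0.8,0],
  [0,0.8,0],
  [0,0,0],
], claw=[1,1,1,1,1,1], twist=[0,0,0,0,0,0])

```text
t: 9.23
tool_pos: [0.5528, -0.0038, 0.0933]
orientation: [[-1.0, -0.0, 0.012], [-0.012, 0.0, -1.0], [0.0, -1.0, -0.0]]
wrist_force: [1.9, -0.3, 2.4]
gripper_width: 0.0116
```

Call:
jog_arm([
  [0,0.7,0],
  [0,0.7,0],
  [-0.1,0.6,0],
  [0,0.5,0],
  [0,0.5,0],
  [0,0,0],
], claw=[1,1,1,1,1,1], twist=[0,0,0,0,0,0])

```text
t: 9.73
tool_pos: [0.5528, -0.0009, 0.0933]
orientation: [[-1.0, 0.0, 0.012], [-0.012, 0.0, -1.0], [-0.0, -1.0, -0.0]]
wrist_force: [2.5, 0.3, 1.5]
gripper_width: 0.0115
```

Call:
jog_arm([
  [0,0.5,0],
  [0,0.5,0],
  [0,0.5,0],
  [0,0.5,0],
  [0,0,0],
  [0,0,0],
], claw=[1,1,1,1,1,1], twist=[0,0,0,0,0,0])

```text
t: 10.23
tool_pos: [0.5528, 0.0011, 0.0933]
orientation: [[-1.0, 0.0, 0.012], [-0.012, 0.0, -1.0], [-0.0, -1.0, -0.0]]
wrist_force: [2.6, -0.0, 1.1]
gripper_width: 0.0115
```

Call:
jog_arm([
  [0,0.5,0],
  [0,0.5,0],
  [0,0.5,0],
  [0,0.5,0],
  [0,0,0],
  [0,0,0],
], claw=[1,1,1,1,1,1], twist=[0,0,0,0,0,0])

```text
t: 10.73
tool_pos: [0.5528, 0.0029, 0.0933]
orientation: [[-1.0, 0.0, 0.012], [-0.012, -0.0, -1.0], [-0.0, -1.0, 0.0]]
wrist_force: [2.1, -0.1, 2.2]
gripper_width: 0.0117
```

Call:
jog_arm([
  [0,0.5,0],
  [0,0.5,0],
  [0,0.5,0],
  [0,0.5,0],
  [0,0,0],
  [0,0,0],
], claw=[1,1,1,1,1,1], twist=[0,0,0,0,0,0])

```text
t: 11.23
tool_pos: [0.5528, 0.0031, 0.0933]
orientation: [[-1.0, 0.0, 0.011], [-0.011, -0.002, -1.0], [-0.0, -1.0, 0.002]]
wrist_force: [2.1, -6.9, 2.1]
gripper_width: 0.0111
```

Call:
jog_arm([
  [0,0.5,0],
  [0,0.5,0],
  [0,0.5,0],
  [0,0,0],
  [0,0,0],
  [0,0,0],
], claw=[1,1,1,1,1,1], twist=[0,0,0,0,0,0])

```text
t: 11.73
tool_pos: [0.5529, 0.0032, 0.0933]
orientation: [[-1.0, 0.0, 0.009], [-0.009, -0.003, -1.0], [-0.0, -1.0, 0.003]]
wrist_force: [1.8, -11.0, 1.4]
gripper_width: 0.0119
```

The stop is felt: force rises with no further motion. I'll ease to about 8 N and hold.

Call:
jog_arm([
  [0,-0.5,0],
  [0,-0.4,0],
  [0,0,0],
  [0,0,0],
  [0,0,0],
  [0,0,0],
  [0,0,0],
  [0,0,0],
  [0,0,0],
  [0,0,0],
], claw=[1,1,1,1,1,1,1,1,1,1], twist=[0,0,0,0,0,0,0,0,0,0])

```text
t: 12.57
tool_pos: [0.5528, 0.0031, 0.0933]
orientation: [[-1.0, 0.0, 0.01], [-0.01, -0.002, -1.0], [-0.0, -1.0, 0.002]]
wrist_force: [2.7, -8.1, 3.3]
gripper_width: 0.0112
```

Call:
jog_arm([
  [0,0,0],
  [0,0,0],
  [0,0,0],
  [0,0,0],
  [0,0,0],
  [0,0,0],
], claw=[1,1,1,1,1,1], twist=[0,0,0,0,0,0])

```text
t: 13.07
tool_pos: [0.5529, 0.0031, 0.0934]
orientation: [[-1.0, 0.0, 0.01], [-0.01, -0.002, -1.0], [-0.0, -1.0, 0.002]]
wrist_force: [2.2, -7.9, 2.6]
gripper_width: 0.0117
```

```bash
python3 - <<'E'
from h import *
s=bot.read_state();im=bot.read_camera('top');w=bot.read_camera('wrist');print(s['t'],s['tool_pos'],s['wrist_force'],s['gripper_width'])
o=np.zeros((598,800,3),np.uint8)
o[:300]=cv2.resize(im[170:240,190:350],(800,300),interpolation=2)[:,:,::-1]
o[302:]=cv2.resize(w[100:300,0:350],(800,296),interpolation=2)[:,:,::-1]
cv2.imwrite('pics/c7.png',o)
E
```

```text
13.0667 [0.55285542 0.00313534 0.09335672] [ 2.20183002 -7.85322654  2.61244141] 0.011667553248652804
```

View pics/c7.png

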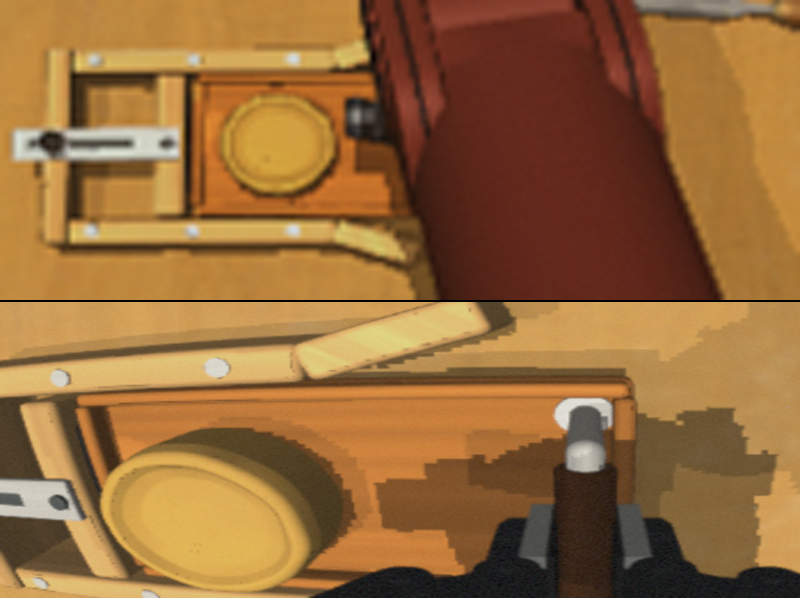

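Call:
jog_arm([
  [0.2,-0.7,0],
  [0.2,-0.7,0],
  [0.2,-0.4,0],
  [0,0,0],
  [0,0,0],
  [0,0,0],
  [0,0,0],
  [0,0,0],
  [0,0,0],
  [0,0,0],
], claw=[1,1,1,1,0.6,0.5,0.4,0.3,0.2,0.2], twist=[0,0,0,0,0,0,0,0,0,0])

```text
t: 14.0
tool_pos: [0.5532, 0.004, 0.0932]
orientation: [[-1.0, -0.0, 0.012], [-0.012, 0.0, -1.0], [0.0, -1.0, -0.0]]
wrist_force: [0.3, -0.8, 0.2]
gripper_width: 0.0339
```

Call:
jog_arm([
  [0,0,0],
  [0,0,3],
  [0,0,5],
  [0,0,8],
], claw=[0.2,0.2,0.2,0.2], twist=[0,0,0,0])

```text
t: 14.33
tool_pos: [0.553, 0.0037, 0.1094]
orientation: [[-1.0, -0.001, 0.012], [-0.012, 0.0, -1.0], [0.001, -1.0, -0.0]]
wrist_force: [-0.8, 0.6, -0.4]
gripper_width: 0.034
```

Free of the bar; I'll lift clear and look.

Call:
jog_arm([
  [0,0,15],
  [0,0,20],
  [0,-10,20],
  [0,-20,20],
  [0,-30,20],
  [0,-30,10],
  [0,-30,0],
  [0,-30,0],
  [0,0,0],
  [0,0,0],
], claw=[0.2,0.2,0.2,0.2,0.2,0.2,0.2,0.2,0.2,0.2], twist=[0,0,0,0,0,0,0,0,0,0])

```text
t: 15.17
tool_pos: [0.5531, -0.1485, 0.215]
orientation: [[-1.0, 0.001, 0.008], [-0.008, -0.0, -1.0], [-0.001, -1.0, 0.0]]
wrist_force: [-0.2, 0.9, 0.5]
gripper_width: 0.034
```

```bash
python3 - <<'E'
from h import *
s=bot.read_state();im=bot.read_camera('top');w=bot.read_camera('scene');print(s['t'],s['tool_pos'],s['wrist_force'])
o=np.zeros((598,800,3),np.uint8)
o[:300]=cv2.resize(im[170:240,190:350],(800,300),interpolation=2)[:,:,::-1]
o[302:,:600]=cv2.resize(w[130:278,170:470],(600,296),interpolation=2)[:,:,::-1]
cv2.imwrite('pics/c8.png',o)
E
```

```text
15.1667 [ 0.55307951 -0.14849     0.21503971] [-0.24421943  0.9049608   0.50661616]
```

View pics/c8.png

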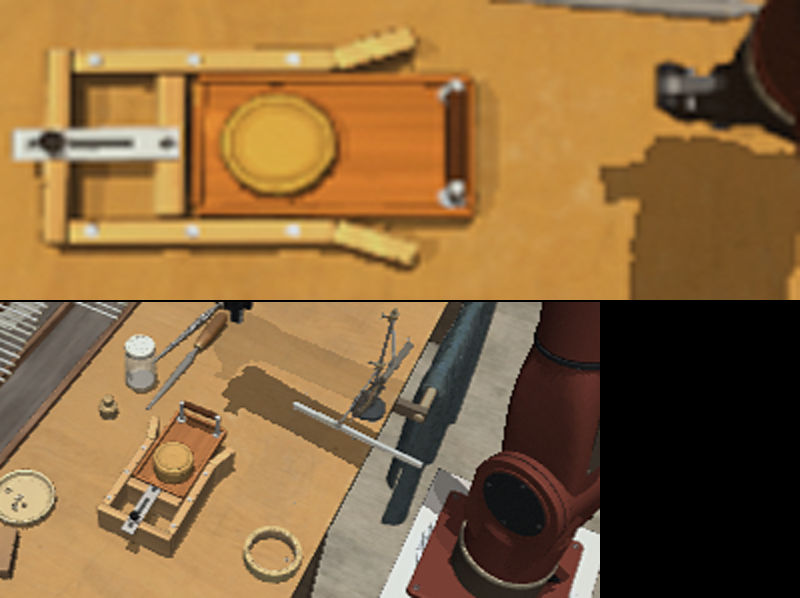

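The caddy is parked against the stop at crop (190,145), parallel to the rails, with the cake on its deck. The gripper is clear and the bystanders are where they were.

```bash
python3 -c "
from cell import bot
print(bot.sign_off())"
```

```text
the job is handed in; nothing more can be done
None
```

The caddy is parked nose first against the stop block, released, and the job was handed in at about t = 15 s. I have no verdict from the judge.

- **Drive in:** I gripped the push bar and pushed the caddy ahead on a shallow S-curve to line it up with the bay. It then went in with only about 2–3 N on the wrist.
- **Pressing home:** I crept forward in 0.5 mm steps and felt the stop when the bar was at about y = +3 mm. The force peaked at about 11 N in the readings, then I held about 8 N for over a second. After easing the push back I opened the fingers and lifted clear.
- **Last pictures:** The caddy sits against the stop, parallel to the rails and about centred. The cake is on the deck, and the jar and brass weight look unmoved. The oil stone was outside those last pictures, but the arm never went near it.
- **Not confirmed:**
    - I could not see the castors under the deck. That they trail follows from more than 300 mm of forward rolling with no reverse commanded while gripped; the small back-offs only eased the push.
    - I never measured the force on the rails directly, only the wrist force.
- **Disagreement:** Mid-curve, two camera estimates of the caddy's heading differed by about 1.4°. They agreed to about 0.4° when I re-checked just before it entered the bay.

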